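# Prop open the drop guard of a bench tube mixer

### The job

Open the clear drop guard of the tube mixer and leave it propped up: lift it by the black T-grip of its slotted steel bar, swing the bar back into the notch of the catch plate above and lower it until its shoulders sit behind the plate's front lip and carry the guard. Leave the blue tube rack standing beside the mixer where it is.

Things in the scene. Friction and masses are not known exactly. Their poses are not given: they have to be found in the camera images.
- guard (a joint): Lift in m of the clear drop guard (192 x 103 mm, aluminium edge) on the robot's side of the white tube mixer (fixed, 310 x 250 mm): 0 shut, as it starts; about 0.080 hooked; 0.120 upper stop. It slides straight up between two white posts 232 mm tall, 108 mm either side of its middle. Guard and bar weigh 0.5 to 0.9 kg; only the hooked bar holds it up, let go it falls.
- stay_grip (a point): Centre of the black T-grip, a level rod 14 mm thick, 80 long along y, pinched across from above; 50 mm free each side. z: up the flat steel bar, hinged on the guard 205 mm below. The bar starts leaning 0.36-0.42 rad to the robot, stays so by friction, swings to 0.04 past upright. Shoulders 60 wide, 8 thick, underside 114 mm below the grip; under them slots leave 56 mm of bar 16 wide.
- catch_seat (a point): Notch middle at the top face of the fixed catch plate (8 mm thick, 206 mm above bench), above the bar's hinge. x: level, front to back, away from the robot; z up. Notch 28 wide, open to the front (-x), from x -20 to +14 mm; lip 7 high at x -20 to -13 beside it. Shoulders go up in front of the plate, back over the lip, down behind it; then the grip is 114 mm above this point.
- tube_rack: Bystander: loose blue rack 75 x 120 mm, 50 mm tall, with white tubes and blue caps up to 90 mm high, on the bench left or right of the mixer. Origin at the centre of its underside. Other bystanders: a bottle with an orange cap and an orange tip box.

How it is judged:
At the end, for the whole second after the job is handed in: The guard hangs at rest 73 to 86 mm up, its bar within 0.13 rad of upright with the grip within 30 mm (level distance) of the catch seat, that is, the shoulders rest on the catch plate behind its lip, and the tube rack stands within 30 mm of its start (value of joint guard between 0.073 and 0.086 m and angle between stay_grip's own z axis and vertical below 0.13 rad and horizontal distance between stay_grip and catch_seat below 0.03 m and velocity of joint guard between -0.02 and 0.02 m/s); the robot touches nothing.
It fails at once if the tube rack is shifted by more than 30 mm or tipped by more than 0.3 rad (distance of tube_rack from where it was at the start of the episode above 0.03 m or angle between tube_rack's own z axis and vertical above 0.3 rad).
It also fails if it takes over 35 s, if anything falls off the work surface, if the arm or the gripper's body presses on something with over 40 N, if the wrist force passes 120 N, or if a joint passes its speed limit or range.

### The arm

A 7-joint arm with a two-finger parallel gripper is mounted at the origin on the work surface. World frame = base frame: x ahead of the robot, y to its left, z up, the work surface at z = 0. Lengths are in m, angles in rad, forces in N, time in s.
With the tool pointing down it reaches from about 0.425 to 0.875 m from the base axis. Payload 8.4 kg.
Tool frame: the origin (TCP) lies midway between the tips of the shut fingers; the grasp point (between the pads) lies 19 mm behind it (env.pinch_z is the distance from the TCP to the grasp point, in m); z points along the fingers, y is the direction in which the jaws open and shut (so a half turn about z gives the same grasp; the last joint's range is limited). The gripper opens to 87 mm and grips with 3 to 60 N. Pads are 19 mm wide; open, the fingers measure 117 mm over their backs; the gripper's body (75 mm by 190 mm) begins 51 mm behind the grasp point.
Start: joints at [-1.372, 0.333, 0.04, 1.465, -0.013, 1.343, -0.059], TCP at [0.191, 0.621, 0.223] pointing down, gripper open.
Joint ranges: [-2.58, 2.58], [-0.38, 2.09], [-1.3, 1.39], [0.25, 2.4], [-1.5, 4.64], [0.08, 2.09], [-2.65, 2.65]. Speed limits (rad/s): [2.22, 2.22, 2.79, 2.79, 3.14, 3.14, 3.14].

### API

Orientations are given as a 3x3 rotation matrix whose columns are the frame's x, y, z axes.
In Python, from plant import env gives the robot as it stands. The module is installed in compiled form; this text tells all that it offers.
- The arm moves only by the tool arm_command, never from a script. Its argument "rows" is one flat list of numbers, 7 for each row, row after row: the turn, a rotation vector about the tool's x, y, z in rad, then the shift along the tool's x, y, z in m, then the opening, from 0 (shut) to 1 (fully open). A call has 1 to 20 rows; each row shifts and turns the commanded pose from where the row before left it, along the tool's axes as they then stand; what a row does not reach is not made up. A row lasts 1/10 s, in which the tool goes at most 50 mm and 8.59 degrees, less where a joint would pass 70% of its speed; a pose out of reach is approached as far as the arm can. A call is refused whole if a number of a shift passes 0.05 or a number of a turn 0.15, either way. A call with a gripper value outside its range is refused whole. The fingers move at their own pace and stop on an object; "grip_force" is the grip in N (left out, the last holds). Time passes only in rows, so rows that do not move let the fingers close. It gives the time, the measured TCP pose, the force and the opening at its end, in the units of the state.
- env.get_state(): the state, without advancing time (a new reading comes with each control period).
- env.grab_frame(name): name is "scene" or "top"; returns a dict with "color" (400x640x3 uint8, red, green, blue), "K" (3x3 intrinsics, pixels), "world_from_camera" (4x4, takes a point from camera to world coordinates). Camera axes: x right, y down, z forward; pixel columns grow to the right and rows downward; lengths in m; the calibration is good to about 2 mm. A picture is of the moment at which its call begins. There is no depth.
- env.close_job(): hands the job in, once; it reports no verdict.
The state is a dict: "t": time; "joint_pos": joint angles; "dq": joint speeds; "joint_efforts": joint torques, N m; "tcp_pos": TCP position; "eef_rot": TCP orientation; "wrist_force": force on the tool from outside, world axes, zero at the start; "moment": the same for the moment, N m; "opening": finger opening in m.
Only numpy, scipy, OpenCV 4.12 (cv2) and the standard library are available. Lean on these libraries where they do the work, as an engineer would, in place of code of your own. Each camera call takes 0.05 s, during which the arm holds its last target.

## Working session

There is one attempt and no reset: what is moved stays moved. The work goes in short steps, Python scripts to look and compute and a tool call to move; the robot and the scene stay as the last step left them, time stands still between calls to the robot, and variables do not carry over. Pictures are saved under pics/ and viewed, and the job is handed in when it is done.

Besides the shell and the picture viewer there is one more tool, called after "Call:" as a command line: name --argument value ..., lists and objects as JSON in quotes. arm_command: Moves the arm, as the interface text tells. Its arguments: {"type":"object","properties":{"rows":{"type":"array","items":{"type":"number"}},"grip_force":{"type":"number"}},"required":["rows"]}

```bash
mkdir -p pics; python3 - <<'E'
from plant import env
import cv2,numpy as np,pickle
s=env.get_state();print(s)
print(env.pinch_z)
for n in("scene","top"):
    f=env.grab_frame(n);cv2.imwrite(f"pics/{n}0.png",f["color"][:,:,::-1]);pickle.dump(f,open(f"{n}0.pkl","wb"));print(n,f["K"],f["world_from_camera"])
E
```

```text
{'t': 0.0, 'joint_pos': array([-1.37217062,  0.33391911,  0.03990463,  1.46628941, -0.01342086,
        1.34331589, -0.0584985 ]), 'dq': array([ 3.15862034e-03, -8.82072338e-05,  4.97383782e-05, -2.42928427e-03,
        1.61518383e-03, -4.93101308e-04, -8.05047121e-04]), 'joint_efforts': array([-2.80364102e-04, -6.56361651e+01,  1.33485999e+00, -4.03813255e+01,
       -5.97853493e-02,  4.48037277e-02,  1.82308413e-04]), 'tcp_pos': array([0.19063559, 0.62090849, 0.22164553]), 'eef_rot': array([[-9.55962177e-01,  2.93489632e-01, -3.89452978e-04],
       [ 2.93489872e-01,  9.55960812e-01, -1.61912446e-03],
       [-1.02894458e-04, -1.66212225e-03, -9.99998613e-01]]), 'wrist_force': array([ 0.86318104, -0.13859631, -0.17034452]), 'moment': array([-0.03022837,  0.02599185, -0.03740864]), 'opening': 0.0873116493329258}
0.0187
scene [[401.73886691   0.         316.83814991]
 [  0.         401.73886691 196.30622401]
 [  0.           0.           1.        ]] [[ 0.08446304  0.72680081 -0.68163522  1.24846536]
 [ 0.99631644 -0.07177335  0.04692685  0.0313664 ]
 [-0.01481677 -0.68308797 -0.73018579  0.84840014]
 [ 0.          0.          0.          1.        ]]
top [[383.9748562    0.         329.48257755]
 [  0.         383.9748562  199.56299232]
 [  0.           0.           1.        ]] [[ 0.01838726 -0.99339464  0.1132652   0.5295138 ]
 [-0.99981035 -0.01754146  0.00845964  0.08778473]
 [-0.00641692 -0.11339926 -0.99352878  1.00870811]
 [ 0.          0.          0.          1.        ]]
```

View pics/scene0.png

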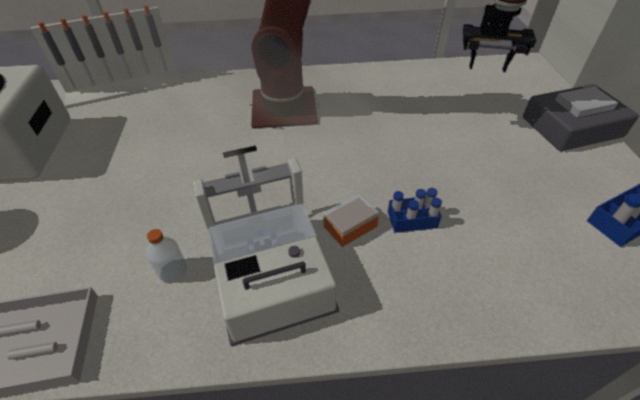

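View pics/top0.png

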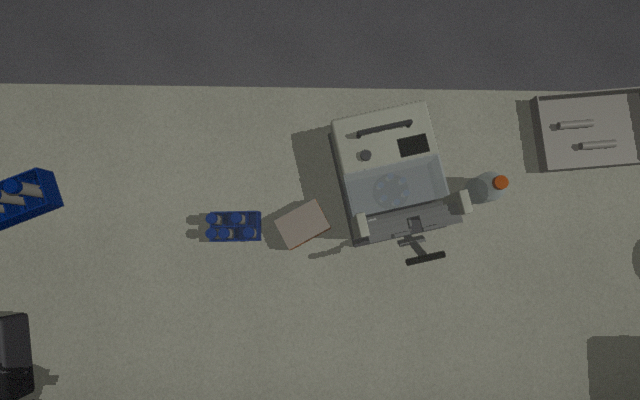

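The scene view shows the mixer at about (265,260), with the T-grip at (240,152). The top view has the grip at (425,258), the catch plate at (415,222), the posts at (362,226) and (460,203), and the rack well off to the left at (233,226). I'll zoom in for pixel measurements.

```bash
python3 - <<'E'
import cv2
a=cv2.imread("pics/scene0.png")[135:265,180:320];cv2.imwrite("pics/sc_z.png",cv2.resize(a,None,fx=4.6,fy=4.6,interpolation=cv2.INTER_CUBIC))
a=cv2.imread("pics/top0.png")[180:275,340:480];a=cv2.convertScaleAbs(a,alpha=1.6);cv2.imwrite("pics/tp_z.png",cv2.resize(a,None,fx=5.5,fy=5.5,interpolation=cv2.INTER_CUBIC))
E
```

```text
(no output)
```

View pics/sc_z.png

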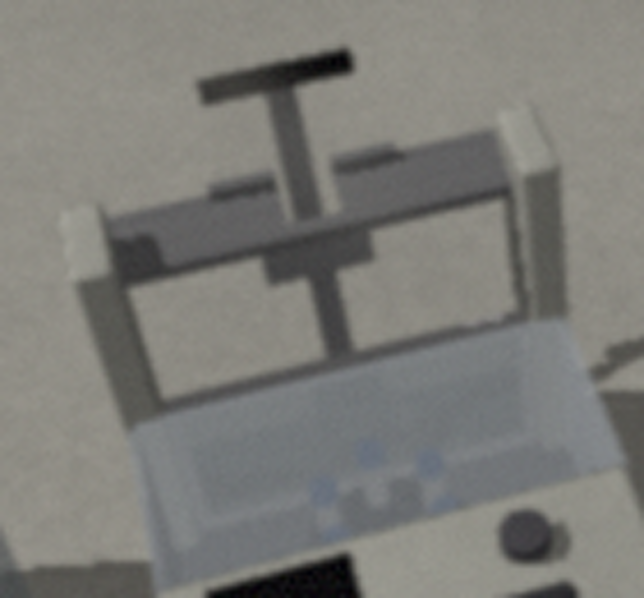

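View pics/tp_z.png

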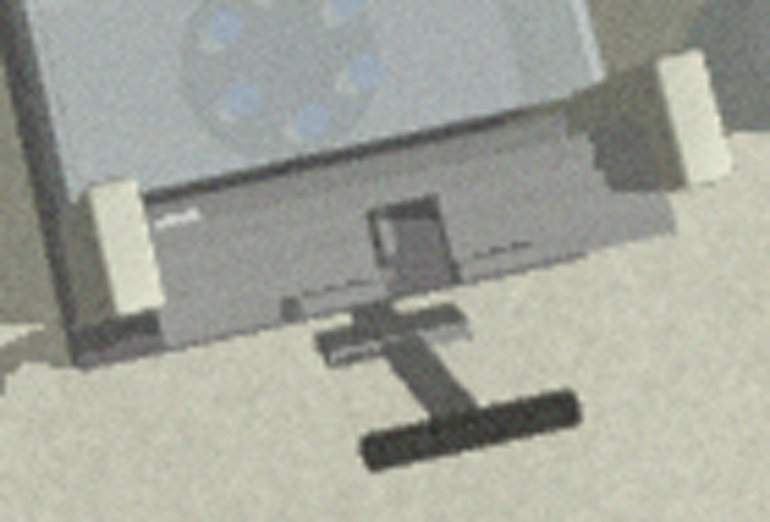

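```bash
cat > h.py <<'E'
import pickle,numpy as np
T=pickle.load(open("top0.pkl","rb"));S=pickle.load(open("scene0.pkl","rb"))
def tz(x,y):return ((x+.5)/5.5-.5+340,(y+.5)/5.5-.5+180)
def sz(x,y):return ((x+.5)/4.6-.5+180,(y+.5)/4.6-.5+135)
def ray(F,p):
    M=F["world_from_camera"];d=M[:3,:3]@np.linalg.solve(F["K"],[p[0],p[1],1]);return M[:3,3],d/np.linalg.norm(d)
def atz(F,p,z):
    o,d=ray(F,p);return o+d*(z-o[2])/d[2]
def tri(pt,ps):
    A=0;b=0;R=[ray(T,pt),ray(S,ps)]
    for o,d in R:
        P=np.eye(3)-np.outer(d,d);A=A+P;b=b+P@o
    x=np.linalg.solve(A,b);return x,[np.linalg.norm(np.cross(x-o,d)) for o,d in R]
def proj(F,X):
    M=np.linalg.inv(F["world_from_camera"]);c=F["K"]@(M[:3,:3]@X+M[:3,3]);return c[:2]/c[2]
E
python3 - <<'E'
from h import *
np.set_printoptions(precision=4,suppress=True)
print("gripC",tri(tz(471,430),sz(276,76)))
l=tri(tz(365,450),sz(352,62));r=tri(tz(578,410),sz(200,92));print("ends",l,r, np.linalg.norm(l[0]-r[0]))
pl=atz(T,tz(126,246),.232);pr=atz(T,tz(694,119),.232);print("posts",pl,pr,(pl+pr)/2,np.linalg.norm(pl-pr))
# scene posts: image right post = +y (left in top). top faces
sl=atz(S,sz(527,140),.232);sr=atz(S,sz(86,243),.232);print("posts scene",sl,sr,(sl+sr)/2,np.linalg.norm(sl-sr))
d=pl-pr;print("yaw",np.arctan2(-d[0],d[1]));d=sl-sr;print("yaw",np.arctan2(-d[0],d[1]));d=l[0]-r[0];print("yawgrip",np.arctan2(-d[0],d[1]))
b=atz(T,tz(404,204),.206);f=atz(T,tz(426,289),.206);print("notch",b,f,np.linalg.norm(b-f))
E
```

```text
gripC (array([ 0.5043, -0.0995,  0.2276]), [np.float64(0.0005744765716816578), np.float64(0.0005744765716816801)])
ends (array([ 0.4963, -0.0608,  0.227 ]), [np.float64(0.000730345662742025), np.float64(0.0007303456627420303)]) (array([ 0.5122, -0.1384,  0.2271]), [np.float64(0.0009592481027082254), np.float64(0.0009592481027081398)]) 0.07921951510907739
posts [0.5689 0.0268 0.232 ] [ 0.6195 -0.1823  0.232 ] [ 0.5942 -0.0778  0.232 ] 0.2151683887725021
posts scene [0.5712 0.028  0.232 ] [ 0.6218 -0.1815  0.232 ] [ 0.5965 -0.0768  0.232 ] 0.21552247158148818
yaw 0.2375278033481308
yaw 0.236809750705524
yawgrip 0.2022795154618704
notch [ 0.5881 -0.0807  0.206 ] [ 0.556  -0.0888  0.206 ] 0.03307393522774878
```

Both views agree on the geometry: seat at about (0.576, -0.0835, 0.206), mixer yaw 0.237, lean 0.363, and hinge height 0.036 shut. I'll write a row planner for the tool-frame moves.

```bash
cat > plan.py <<'E'
import numpy as np
from scipy.spatial.transform import Rotation as R
PSI=.237;XL=np.array([np.cos(PSI),np.sin(PSI),0]);Z=np.array([0,0,1.])
SEAT=np.array([.576,-.0835,.206]);H0=.036
def ori(t):
    z=np.sin(t)*XL-np.cos(t)*Z;y=np.cos(t)*XL+np.sin(t)*Z
    return np.column_stack([np.cross(y,z),y,z])
def tcp_from_grip(g,t): return g+.0187*ori(t)[:,2]
def rows(p,Ro,p2,R2,n,op):
    rv=R.from_matrix(Ro.T@R2).as_rotvec();out=[]
    p=np.array(p);Rc=np.array(Ro)
    for i in range(n):
        tgt=p+(p2-p)/(n-i)
        turn=np.round(R.from_matrix(Rc.T@R2).as_rotvec()/(n-i),3)
        sh=np.round(Rc.T@(tgt-p),4)
        out+=[*turn,*sh,op]
        p=p+Rc@sh;Rc=Rc@R.from_rotvec(turn).as_matrix()
    return [float(x) for x in out],p,Rc
E
python3 - <<'E'
from plan import *
from plant import env
s=env.get_state();p,Ro=s["tcp_pos"],s["eef_rot"]
np.set_printoptions(precision=4,suppress=True)
g=np.array([.5043,-.0995,.2276]);t=.363
R2=ori(t);a,p,Ro=rows(p,Ro,np.array([.45,.30,.36]),ori(0),12,1.);print(a)
pre=tcp_from_grip(g,t)-.09*R2[:,2];print(pre)
b,p,Ro=rows(p,Ro,pre,R2,12,1.);print(b)
E
```

```text
[-0.0, 0.0, 0.086, -0.0285, -0.0192, -0.0115, 1.0, -0.0, 0.0, 0.086, -0.0301, -0.0167, -0.0115, 1.0, -0.0, 0.0, 0.086, -0.0314, -0.0141, -0.0115, 1.0, -0.0, 0.0, 0.086, -0.0325, -0.0113, -0.0115, 1.0, -0.0, 0.0, 0.086, -0.0333, -0.0085, -0.0115, 1.0, -0.0, 0.0, 0.087, -0.0339, -0.0056, -0.0115, 1.0, -0.0, 0.0, 0.086, -0.0343, -0.0027, -0.0115, 1.0, -0.0, 0.0, 0.087, -0.0344, 0.0003, -0.0115, 1.0, -0.0, 0.0, 0.086, -0.0343, 0.0033, -0.0115, 1.0, -0.0, 0.0, 0.087, -0.0338, 0.0062, -0.0115, 1.0, -0.0, 0.001, 0.086, -0.0332, 0.0092, -0.0114, 1.0, -0.001, 0.0, 0.087, -0.0322, 0.012, -0.0115, 1.0]
[ 0.4797 -0.1054  0.2943]
[-0.03, 0.0, 0.0, -0.0334, -0.0055, 0.0055, 1.0, -0.03, 0.0, 0.0, -0.0334, -0.0057, 0.0053, 1.0, -0.03, 0.0, 0.0, -0.0334, -0.0059, 0.0051, 1.0, -0.03, 0.0, 0.0, -0.0334, -0.006, 0.005, 1.0, -0.03, 0.0, 0.0, -0.0334, -0.0061, 0.0048, 1.0, -0.03, 0.0, 0.0, -0.0334, -0.0063, 0.0046, 1.0, -0.03, 0.0, 0.0, -0.0334, -0.0064, 0.0044, 1.0, -0.031, 0.0, 0.0, -0.0335, -0.0066, 0.0042, 1.0, -0.03, 0.0, 0.0, -0.0334, -0.0067, 0.004, 1.0, -0.031, 0.0, 0.0, -0.0335, -0.0068, 0.0038, 1.0, -0.03, 0.0, 0.0, -0.0334, -0.0069, 0.0036, 1.0, -0.031, 0.0, 0.0, -0.0335, -0.007, 0.0034, 1.0]
```

Call:
arm_command --rows '[0,0,0.086,-0.0285,-0.019,-0.0115,1,0,0,0.086,-0.03,-0.0165,-0.0115,1,0,0,0.086,-0.0315,-0.014,-0.0115,1,0,0,0.086,-0.0325,-0.0115,-0.0115,1,0,0,0.086,-0.0335,-0.0085,-0.0115,1,0,0,0.087,-0.034,-0.0055,-0.0115,1,0,0,0.086,-0.0345,-0.0025,-0.0115,1,0,0,0.087,-0.0345,0.0005,-0.0115,1,0,0,0.086,-0.0345,0.0035,-0.0115,1,0,0,0.087,-0.034,0.006,-0.0115,1,0,0,0.086,-0.033,0.009,-0.0115,1,0,0,0.087,-0.032,0.012,-0.0115,1]'

```text
t: 1.3
tcp_pos: [0.4517, 0.2986, 0.3611]
eef_rot: [[-0.23, 0.973, -0.0], [0.973, 0.23, -0.0], [-0.0, -0.0, -1.0]]
wrist_force: [-0.3, 0.6, 0.3]
opening: 0.0869
```

Call:
arm_command --rows '[-0.03,0,0,-0.0335,-0.0055,0.0055,1,-0.03,0,0,-0.0335,-0.0055,0.0055,1,-0.03,0,0,-0.0335,-0.006,0.005,1,-0.03,0,0,-0.0335,-0.006,0.005,1,-0.03,0,0,-0.0335,-0.006,0.005,1,-0.03,0,0,-0.0335,-0.006,0.0045,1,-0.03,0,0,-0.0335,-0.0065,0.0045,1,-0.03,0,0,-0.0335,-0.0065,0.004,1,-0.03,0,0,-0.0335,-0.0065,0.004,1,-0.03,0,0,-0.0335,-0.007,0.004,1,-0.03,0,0,-0.0335,-0.007,0.0035,1,-0.03,0,0,-0.0335,-0.007,0.0035,1,0,0,0,0,0,0,1,0,0,0,0,0,0,1]'

```text
t: 2.7
tcp_pos: [0.4805, -0.1071, 0.2944]
eef_rot: [[-0.231, 0.911, 0.342], [0.973, 0.216, 0.082], [0.001, 0.352, -0.936]]
wrist_force: [0.1, 0.2, 0.1]
opening: 0.0867
```

```bash
python3 - <<'E'
from plan import *
from plant import env
import cv2
s=env.get_state();p,Ro=s["tcp_pos"],s["eef_rot"]
print(s["t"],p,Ro,s["joint_pos"],s["wrist_force"])
for n in("scene","top"):
    f=env.grab_frame(n);a=f["color"][:,:,::-1]
    a=a[60:260,140:380] if n=="scene" else a[150:350,300:540]
    cv2.imwrite(f"pics/{n}1.png",cv2.resize(cv2.convertScaleAbs(a,alpha=1.4),None,fx=3,fy=3,interpolation=cv2.INTER_CUBIC))
E
```

```text
2.7 [ 0.48054545 -0.10705645  0.29438957] [[-2.31399938e-01  9.10721787e-01  3.42110940e-01]
 [ 9.72858272e-01  2.16286663e-01  8.22609397e-02]
 [ 9.22796429e-04  3.51860634e-01 -9.36051944e-01]] [-0.46865275 -0.36784738  0.55554459  1.99906845  0.08691551  1.11569674
  0.29815979] [0.0727454  0.21893794 0.10221665]
```

View pics/scene1.png

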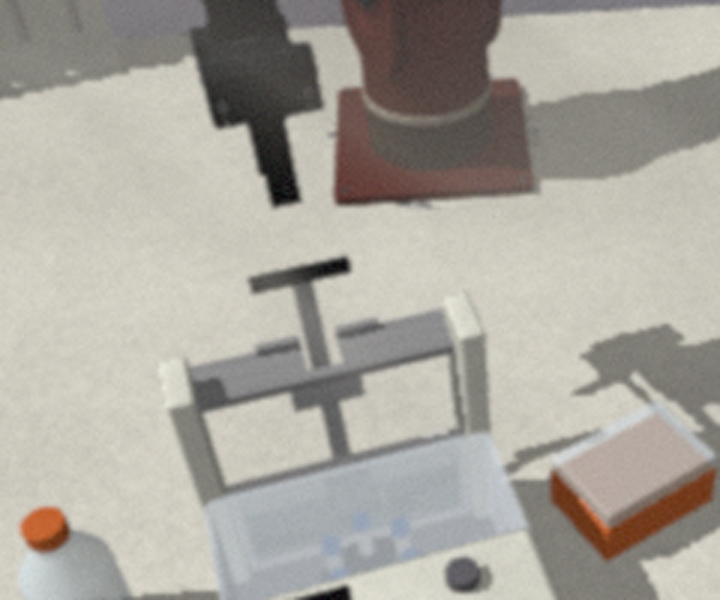

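View pics/top1.png

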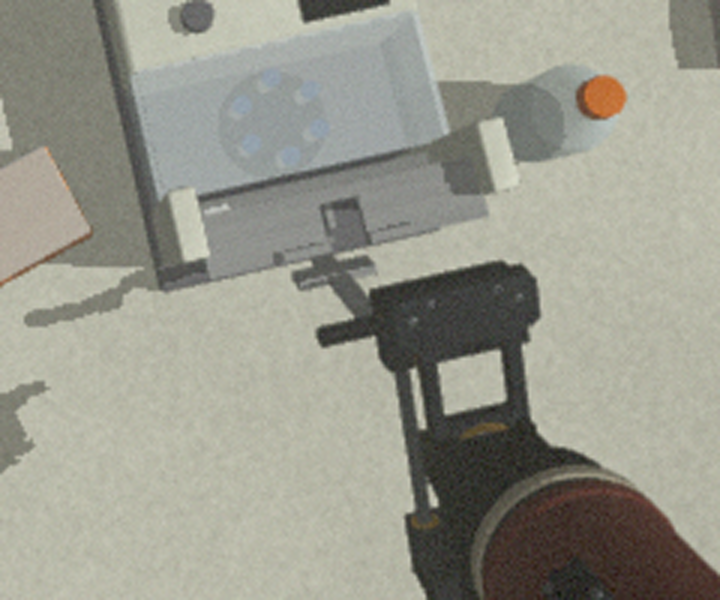

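The gripper is above and behind the T-grip, clear of everything. The crop shows the grip at (300,275) in the scene view. Joint 2 is near its range (-0.368 of -0.38), so I'll use less tool tilt (0.27) and check the joints partway.

```bash
python3 - <<'E'
from plan import *
from plant import env
s=env.get_state();p,Ro=s["tcp_pos"],s["eef_rot"]
g=np.array([.5043,-.0995,.2276]);t=.27
R2=ori(t);a,p,Ro=rows(p,Ro,tcp_from_grip(g,t)-.065*R2[:,2],R2,4,1.);print(a)
a,p,Ro=rows(p,Ro,tcp_from_grip(g,t),R2,8,1.);print(a)
E
```

```text
[0.022, -0.0, 0.0, 0.0, 0.0007, 0.0063, 1.0, 0.023, -0.0, 0.0, 0.0, 0.0009, 0.0062, 1.0, 0.022, -0.0, 0.0, 0.0, 0.001, 0.0062, 1.0, 0.023, -0.0, 0.0, 0.0, 0.0012, 0.0062, 1.0]
[-0.0, -0.0, 0.0, 0.0, -0.0, 0.0081, 1.0, -0.0, -0.0, 0.0, 0.0, -0.0, 0.0081, 1.0, -0.0, -0.0, 0.0, 0.0, -0.0, 0.0081, 1.0, -0.0, -0.0, 0.0, 0.0, -0.0, 0.0081, 1.0, -0.0, -0.0, 0.0, 0.0, -0.0, 0.0081, 1.0, -0.0, -0.0, 0.0, 0.0, -0.0, 0.0082, 1.0, -0.0, -0.0, 0.0, 0.0, -0.0, 0.0081, 1.0, -0.0, -0.0, 0.0, 0.0, -0.0, 0.0082, 1.0]
```

Call:
arm_command --rows '[0.022,0,0,0,0.0007,0.0063,1,0.023,0,0,0,0.0009,0.0062,1,0.022,0,0,0,0.001,0.0062,1,0.023,0,0,0,0.0012,0.0062,1,0,0,0,0,0,0.008,1,0,0,0,0,0,0.008,1,0,0,0,0,0,0.008,1]'

```text
t: 3.5
tcp_pos: [0.4985, -0.1017, 0.248]
eef_rot: [[-0.235, 0.937, 0.259], [0.972, 0.226, 0.063], [0.0, 0.266, -0.964]]
wrist_force: [-0.3, 0.7, 0.4]
opening: 0.0869
```

```bash
python3 - <<'E'
from plan import *
from plant import env
s=env.get_state();p,Ro=s["tcp_pos"],s["eef_rot"]
print(s["joint_pos"],s["wrist_force"])
g=np.array([.5043,-.0995,.2276]);t=.27
a,p,Ro=rows(p,Ro,tcp_from_grip(g,t),ori(t),5,1.);print(a)
E
```

```text
[-0.50113608 -0.22742095  0.60646608  1.9858756   0.04317676  1.08912989
  0.33132722] [-0.29267968  0.68619673  0.3596666 ]
[-0.0, 0.0, -0.0, 0.0001, 0.0001, 0.008, 1.0, -0.0, 0.0, -0.0, 0.0002, 0.0001, 0.008, 1.0, -0.0, 0.0, -0.0, 0.0001, 0.0001, 0.008, 1.0, -0.0, 0.0, -0.0, 0.0002, 0.0001, 0.008, 1.0, -0.0, 0.0, -0.0, 0.0001, 0.0001, 0.008, 1.0]
```

Call:
arm_command --rows '[0,0,0,0,0,0.008,1,0,0,0,0,0,0.008,1,0,0,0,0,0,0.008,1,0,0,0,0,0,0.008,1,0,0,0,0,0,0.008,1,0,0,0,0,0,0,1]'

```text
t: 4.1
tcp_pos: [0.5085, -0.099, 0.2092]
eef_rot: [[-0.235, 0.937, 0.258], [0.972, 0.226, 0.062], [0.0, 0.265, -0.964]]
wrist_force: [-0.3, -0.2, 0.9]
opening: 0.0866
```

```bash
python3 - <<'E'
from plan import *
from plant import env
import cv2
s=env.get_state();p,Ro=s["tcp_pos"],s["eef_rot"]
print(s["joint_pos"],s["wrist_force"], p-.0187*Ro[:,2])
for n in("scene","top"):
    f=env.grab_frame(n);a=f["color"][:,:,::-1]
    a=a[100:240,170:340] if n=="scene" else a[170:300,340:500]
    cv2.imwrite(f"pics/{n}2.png",cv2.resize(cv2.convertScaleAbs(a,alpha=1.5),None,fx=4,fy=4,interpolation=cv2.INTER_CUBIC))
E
```

```text
[-0.51150048 -0.17041154  0.63700518  2.02769307  0.00636141  1.00035458
  0.3656695 ] [-0.29447281 -0.17304029  0.91582853] [ 0.50370171 -0.1001185   0.22718316]
```

View pics/scene2.png

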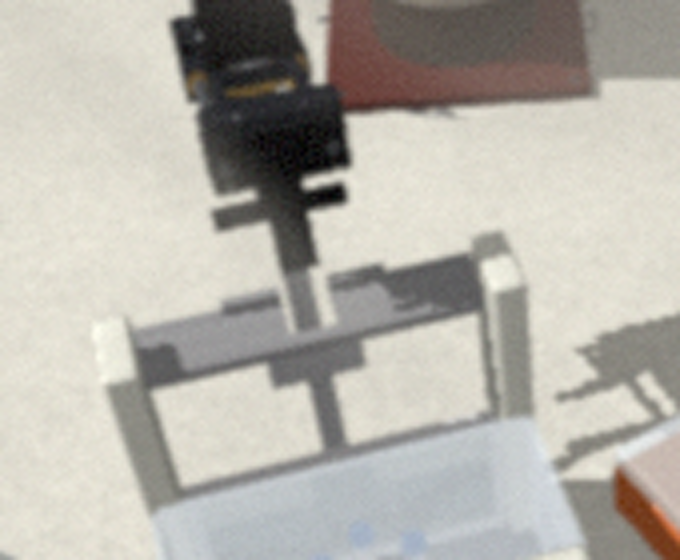

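View pics/top2.png

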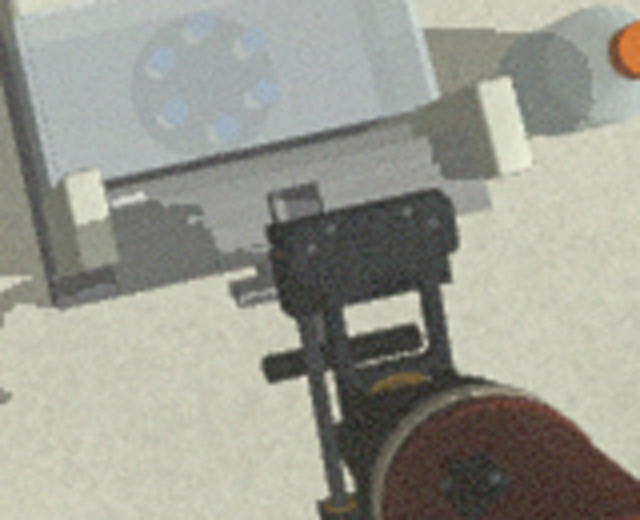

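The scene crop shows the finger centred on the bar with the T-grip at (280,205). In the top crop the rod, at (340,350), lies between the two fingers. Closing now.

Call:
arm_command --rows '[0,0,0,0,0,0,0,0,0,0,0,0,0,0,0,0,0,0,0,0,0,0,0,0,0,0,0,0,0,0,0,0,0,0,0,0,0,0,0,0,0,0,0,0,0,0,0,0,0,0,0,0,0,0,0,0]' --grip_force 45

```text
t: 5.0
tcp_pos: [0.5089, -0.0991, 0.2104]
eef_rot: [[-0.235, 0.937, 0.259], [0.972, 0.226, 0.063], [-0.0, 0.267, -0.964]]
wrist_force: [-0.4, 0.7, -1.2]
opening: 0.0308
```

```bash
python3 - <<'E'
from plan import *
from plant import env
s=env.get_state();p,Ro=s["tcp_pos"],s["eef_rot"]
print(s["wrist_force"],s["moment"], p-.0187*Ro[:,2],s["opening"])
a,p,Ro=rows(p,Ro,p+np.array([0,0,.105]),Ro,15,0.);print(a[:14])
E
```

```text
[-0.35470316  0.71722144 -1.19598201] [-0.19767025  0.34849149 -0.00872798] [ 0.50406447 -0.10027397  0.22844632] 0.03080838680097229
[0.0, 0.0, 0.0, -0.0, 0.0019, -0.0067, 0.0, 0.0, 0.0, 0.0, -0.0, 0.0019, -0.0067, 0.0]
```

Call:
arm_command --rows '[0,0,0,0,0,0,0,0,0,0,0,0,0,0,0,0,0,0,0,0,0,0,0,0,0,0,0,0,0,0,0,0,0,0,0]'

```text
t: 5.5
tcp_pos: [0.5089, -0.0991, 0.2104]
eef_rot: [[-0.235, 0.937, 0.259], [0.972, 0.226, 0.063], [0.0, 0.267, -0.964]]
wrist_force: [-0.5, -0.1, 0.9]
opening: 0.0126
```

Call:
arm_command --rows '[0,0,0,0,0,0,0,0,0,0,0,0,0,0,0,0,0,0,0.0013,-0.0048,0,0,0,0,0,0.0013,-0.0048,0,0,0,0,0,0.0013,-0.0048,0,0,0,0,0,0.0013,-0.0048,0]'

```text
t: 6.1
tcp_pos: [0.5086, -0.0991, 0.2305]
eef_rot: [[-0.235, 0.937, 0.259], [0.972, 0.226, 0.063], [0.0, 0.266, -0.964]]
wrist_force: [2.1, -0.8, -6.5]
opening: 0.0128
```

```bash
python3 - <<'E'
from plan import *
from plant import env
import cv2
s=env.get_state();p,Ro=s["tcp_pos"],s["eef_rot"]
print(s["wrist_force"],s["moment"], p-.0187*Ro[:,2],s["opening"],s["joint_pos"])
for n in("scene",):
    f=env.grab_frame(n);a=f["color"][:,:,::-1]
    a=a[100:240,170:340] if n=="scene" else a[170:300,340:500]
    cv2.imwrite(f"pics/{n}3.png",cv2.resize(cv2.convertScaleAbs(a,alpha=1.5),None,fx=4,fy=4,interpolation=cv2.INTER_CUBIC))
E
```

```text
[ 2.08500841 -0.82679201 -6.52184062] [-0.39316569  0.37749992 -0.08168284] [ 0.50375506 -0.1003046   0.24853493] 0.01280132000664562 [-0.50992657 -0.18933663  0.62464058  1.99650689  0.01972307  1.04607394
  0.34951901]
```

View pics/scene3.png

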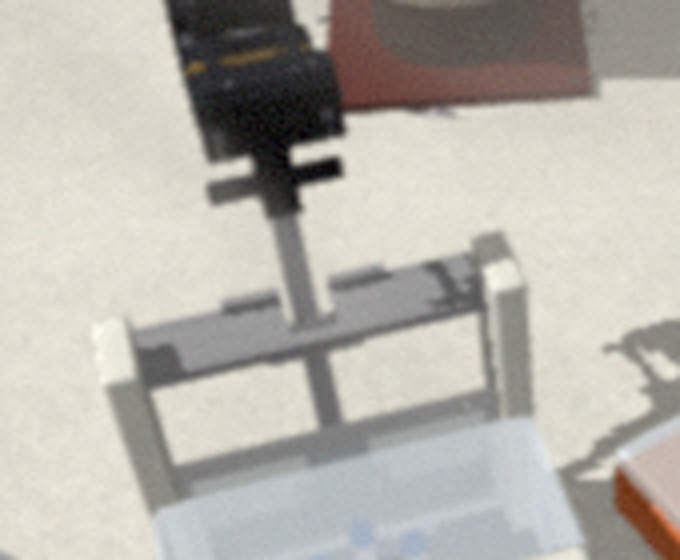

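The T-grip sits held at crop (275,180), and the guard's aluminium edge has risen to about (330,440). It lifts with 6.5 N downward. I'll continue to a total lift of about 0.105.

Call:
arm_command --rows '[0,0,0,0,0.0019,-0.0068,0,0,0,0,0,0.0019,-0.0068,0,0,0,0,0,0.0019,-0.0068,0,0,0,0,0,0.0019,-0.0068,0,0,0,0,0,0.0019,-0.0068,0,0,0,0,0,0.0019,-0.0068,0]'

```text
t: 6.75
tcp_pos: [0.5089, -0.0991, 0.2733]
eef_rot: [[-0.235, 0.937, 0.259], [0.972, 0.226, 0.063], [0.0, 0.267, -0.964]]
wrist_force: [1.6, -0.6, -6.9]
opening: 0.0127
```

Call:
arm_command --rows '[0,0,0,0,0.0019,-0.0068,0,0,0,0,0,0.0019,-0.0068,0,0,0,0,0,0.0019,-0.0068,0,0,0,0,0,0.0019,-0.0068,0,0,0,0,0,0.0019,-0.0068,0,0,0,0,0,0.0019,-0.0068,0,0,0,0,0,0,0,0]'

```text
t: 7.45
tcp_pos: [0.5095, -0.0989, 0.3164]
eef_rot: [[-0.235, 0.936, 0.261], [0.972, 0.226, 0.063], [-0.0, 0.268, -0.963]]
wrist_force: [0.0, 0.3, -4.5]
opening: 0.0128
```

```bash
python3 - <<'E'
from plan import *
from plant import env
import cv2,pickle
s=env.get_state();p,Ro=s["tcp_pos"],s["eef_rot"]
print(s["wrist_force"],s["moment"], p-.0187*Ro[:,2],s["opening"],s["joint_pos"])
for n in("scene","top"):
    f=env.grab_frame(n);pickle.dump(f,open(n+"4.pkl","wb"));a=f["color"][:,:,::-1]
    a=a[60:240,170:340] if n=="scene" else a[170:300,340:500]
    cv2.imwrite(f"pics/{n}4.png",cv2.resize(cv2.convertScaleAbs(a,alpha=1.5),None,fx=3.3,fy=3.3,interpolation=cv2.INTER_CUBIC))
E
```

```text
[ 0.01608114  0.30928107 -4.45379521] [-0.12241334  0.34163742  0.03363718] [ 0.50465069 -0.10011652  0.3343918 ] 0.012783322808378225 [-0.50956951 -0.23235776  0.58645144  1.85311728  0.04661553  1.2240882
  0.30811724]
```

View pics/scene4.png

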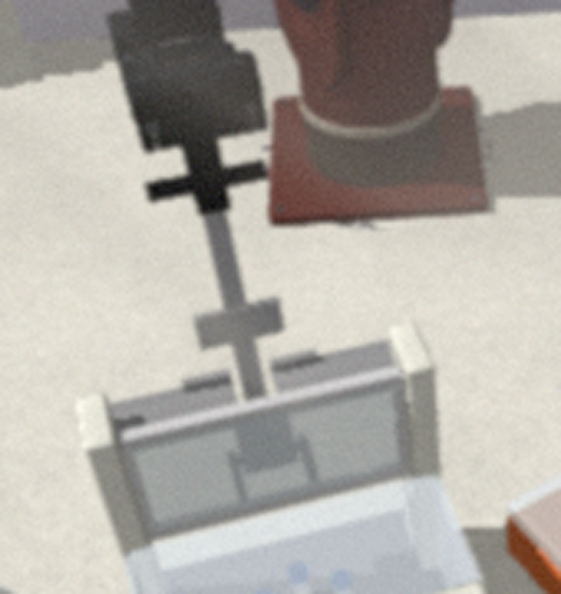

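View pics/top4.png

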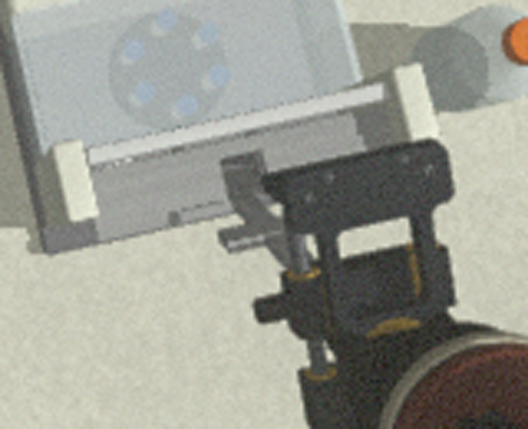

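The scene crop shows the shoulders at (240,322) above and in front of the lip, and the guard fully raised. Next I swing along the arc about the hinge.

```bash
python3 - <<'E'
from plan import *
from plant import env
s=env.get_state();p,Ro=s["tcp_pos"],s["eef_rot"]
G=p-.0187*Ro[:,2]
xr=(G-SEAT)@XL;th0=np.arcsin(-xr/.205);hz=G[2]-.205*np.cos(th0);print(xr,th0,hz,(G-SEAT)@np.array([-XL[1],XL[0],0]))
t0=np.arccos(-Ro[2,2]);n=14;out=[]
for i in range(1,n+1):
    th=th0*(1-i/n);t=t0*(1-i/n)
    g=G+XL*(-.205*np.sin(th)-xr);g[2]=hz+.205*np.cos(th)
    a,p,Ro=rows(p,Ro,tcp_from_grip(g,t),ori(t),1,0.);out+=a
for i in range(n):print(out[7*i:7*i+7])
E
```

```text
-0.07338444890872761 0.3660960449576424 0.1420127054666525 0.000629209116662727
[0.019, 0.0, 0.0, 0.0, 0.005, -0.0004, 0.0]
[0.02, 0.0, 0.0, -0.0, 0.005, -0.0004, 0.0]
[0.019, 0.0, 0.0, -0.0, 0.0049, -0.0004, 0.0]
[0.019, 0.0, 0.0, -0.0, 0.005, -0.0004, 0.0]
[0.02, 0.0, 0.0, -0.0, 0.005, -0.0002, 0.0]
[0.019, 0.0, 0.0, -0.0, 0.005, -0.0003, 0.0]
[0.019, 0.0, 0.0, -0.0, 0.005, -0.0002, 0.0]
[0.02, 0.0, 0.0, -0.0, 0.005, -0.0002, 0.0]
[0.019, 0.0, 0.0, -0.0, 0.005, -0.0002, 0.0]
[0.02, 0.0, 0.0, -0.0, 0.005, -0.0001, 0.0]
[0.019, 0.0, 0.0, -0.0, 0.005, -0.0001, 0.0]
[0.019, 0.0, 0.0, -0.0, 0.005, -0.0, 0.0]
[0.02, 0.0, 0.0, -0.0, 0.005, -0.0, 0.0]
[0.019, 0.0, 0.0, -0.0, 0.005, 0.0, 0.0]
```

Call:
arm_command --rows '[0.019,0,0,0,0.005,-0.0004,0,0.02,0,0,0,0.005,-0.0004,0,0.019,0,0,0,0.005,-0.0004,0,0.019,0,0,0,0.005,-0.0004,0,0.02,0,0,0,0.005,-0.0002,0,0.019,0,0,0,0.005,-0.0003,0,0.019,0,0,0,0.005,-0.0002,0]'

```text
t: 8.25
tcp_pos: [0.542, -0.091, 0.3244]
eef_rot: [[-0.235, 0.964, 0.128], [0.972, 0.233, 0.031], [-0.0, 0.132, -0.991]]
wrist_force: [-2.6, -1.2, -6.0]
opening: 0.013
```

Call:
arm_command --rows '[0.02,0,0,0,0.005,-0.0002,0,0.019,0,0,0,0.005,-0.0002,0,0.02,0,0,0,0.005,-0.0001,0,0.019,0,0,0,0.005,-0.0001,0,0.019,0,0,0,0.005,0,0,0.02,0,0,0,0.005,0,0,0.019,0,0,0,0.005,0,0,0,0,0,0,0,0,0]'

```text
t: 9.05
tcp_pos: [0.5767, -0.0828, 0.3275]
eef_rot: [[-0.235, 0.972, -0.002], [0.972, 0.235, -0.002], [-0.001, -0.002, -1.0]]
wrist_force: [-0.1, 0.6, -6.0]
opening: 0.0126
```

```bash
cat > look.py <<'E'
import sys;k=sys.argv[1]
from plan import *
from plant import env
import cv2,pickle
s=env.get_state();p,Ro=s["tcp_pos"],s["eef_rot"]
G=p-.0187*Ro[:,2]
print(s["t"],s["wrist_force"],s["moment"], G,G-SEAT,(G-SEAT)@XL,s["opening"],s["joint_pos"])
for n in("scene","top"):
    f=env.grab_frame(n);pickle.dump(f,open(n+k+".pkl","wb"));a=f["color"][:,:,::-1]
    a=a[60:240,170:340] if n=="scene" else a[170:300,340:500]
    cv2.imwrite(f"pics/{n}{k}.png",cv2.resize(cv2.convertScaleAbs(a,alpha=1.5),None,fx=3.3,fy=3.3,interpolation=cv2.INTER_CUBIC))
E
python3 look.py 5
```

```text
9.05 [-0.10471498  0.58388458 -6.02683695] [-0.01508341  0.47074901  0.00165583] [ 0.57672364 -0.08273459  0.34618   ] [0.00072364 0.00076541 0.14018   ] 0.0008831242880940299 0.012575138949859541 [-0.49723072  0.17727698  0.66118077  1.48963586 -0.10665801  1.51348769
  0.40007523]
```

View pics/scene5.png

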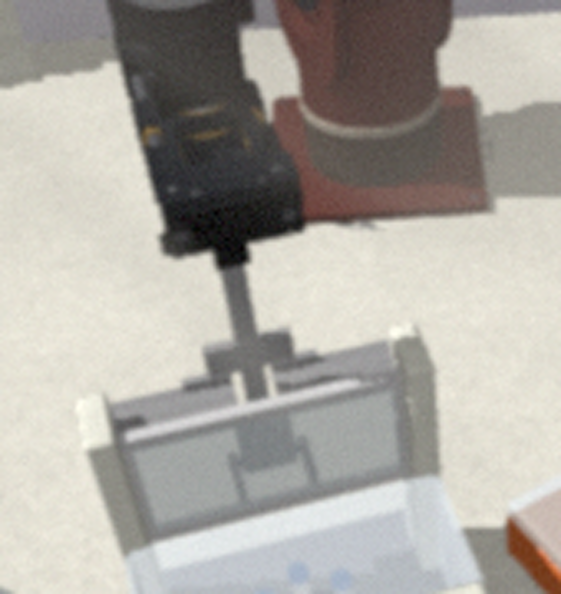

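View pics/top5.png

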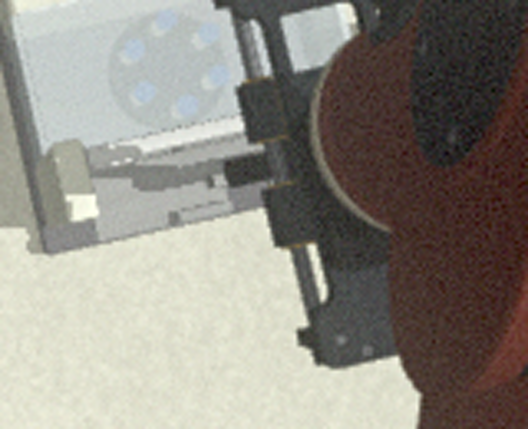

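The shoulders, at crop (248,350), hover above the plate behind the lip, and the grip is within 1 mm of the seat level-wise. Lowering by 26 mm.

Call:
arm_command --rows '[0,0,0,0,0,0.005,0,0,0,0,0,0,0.005,0,0,0,0,0,0,0.005,0,0,0,0,0,0,0.005,0,0,0,0,0,0,0.002,0,0,0,0,0,0,0.001,0,0,0,0,0,0,0,0]'

```text
t: 9.85
tcp_pos: [0.5753, -0.0831, 0.3047]
eef_rot: [[-0.235, 0.972, -0.002], [0.972, 0.235, -0.0], [0.0, -0.002, -1.0]]
wrist_force: [-1.1, -0.8, -6.2]
opening: 0.0128
```

Call:
arm_command --rows '[0,0,0,0,0,0.001,0,0,0,0,0,0,0.001,0,0,0,0,0,0,0.001,0,0,0,0,0,0,0,0]'

```text
t: 10.25
tcp_pos: [0.5759, -0.083, 0.3034]
eef_rot: [[-0.235, 0.972, 0.001], [0.972, 0.235, 0.0], [0.0, 0.001, -1.0]]
wrist_force: [-5.0, 1.9, 5.0]
opening: 0.0129
```

```bash
python3 look.py 6
```

```text
10.25 [-4.97677966  1.91387267  5.0224291 ] [ 0.01159916  1.3630653  -0.07932443] [ 0.57591477 -0.08297892  0.32207841] [-8.52312690e-05  5.21081823e-04  1.16078415e-01] 3.949474842799188e-05 0.012932446660433698 [-0.49722619  0.1782041   0.65899477  1.53687719 -0.10983707  1.4631664
  0.40294642]
```

View pics/scene6.png

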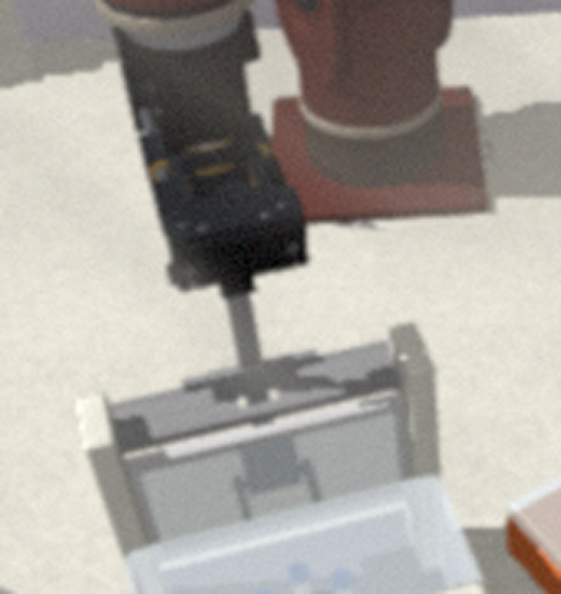

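```bash
python3 - <<'E'
import pickle,cv2,numpy as np
from h import proj
from plan import *
f=pickle.load(open("scene6.pkl","rb"));a=f["color"][:,:,::-1][135:215,190:310].copy()
a=cv2.resize(cv2.convertScaleAbs(a,alpha=2),None,fx=6,fy=6,interpolation=cv2.INTER_CUBIC)
YL=np.array([-XL[1],XL[0],0])
def dot(X,c):
    u=proj(f,X);cv2.circle(a,(int((u[0]-190+.5)*6),int((u[1]-135+.5)*6)),3,c,-1)
for y in(-.03,.03):
    for z in(0,.007): dot(SEAT+YL*y+Z*z+XL*.004,(0,0,255))  # expected seated shoulder back corner
    dot(SEAT+YL*y-.013*XL+.007*Z,(0,255,0))
for y in(-.0985,.0985): dot(SEAT+YL*y+.0*XL+Z*(.036+.0795+.0-.206),(255,0,0))
cv2.imwrite("pics/chk6.png",a)
E
```

```text
(no output)
```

View pics/chk6.png

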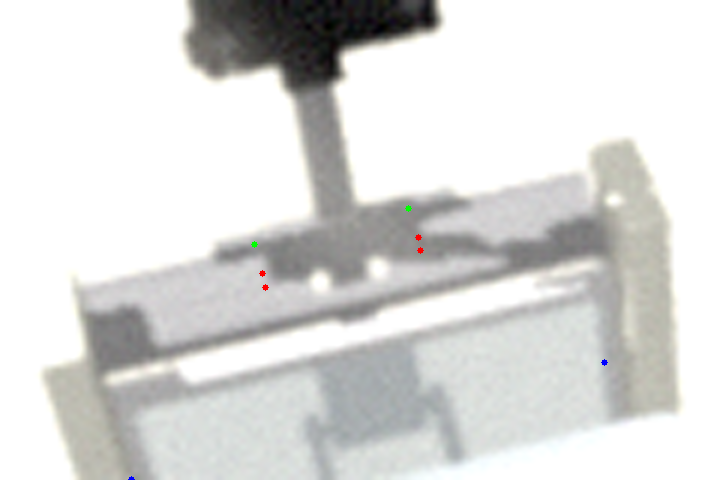

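The shoulder corners at about (270,280) and (415,245) match the predicted seated positions (red dots). The lip is visible behind them on the robot's side, and the wrist force has flipped to +5 N, so the plate carries the load. I'll release gently.

Call:
arm_command --rows '[0,0,0,0,0,0,0.2,0,0,0,0,0,0,0.25,0,0,0,0,0,0,0.3,0,0,0,0,0,0,0.4,0,0,0,0,0,0,0.5,0,0,0,0,0,0,0.6,0,0,0,0,0,0,0.6,0,0,0,0,0,0,0.6,0,0,0,0,0,0,0.6,0,0,0,0,0,0,0.6]'

```text
t: 11.35
tcp_pos: [0.5756, -0.083, 0.3019]
eef_rot: [[-0.235, 0.972, -0.001], [0.972, 0.235, -0.0], [-0.0, -0.001, -1.0]]
wrist_force: [-0.3, -0.3, -0.4]
opening: 0.0519
```

```bash
python3 look.py 7
```

```text
11.35 [-0.34807991 -0.25987413 -0.38027203] [-0.05665617  0.03833483 -0.00679743] [ 0.57561401 -0.0830211   0.32064347] [-0.00038599  0.0004789   0.11464347] -0.00026275884057226433 0.05194996587387352 [-0.49715495  0.17932676  0.65885161  1.53869384 -0.10963875  1.46207403
  0.4029139 ]
```

View pics/scene7.png

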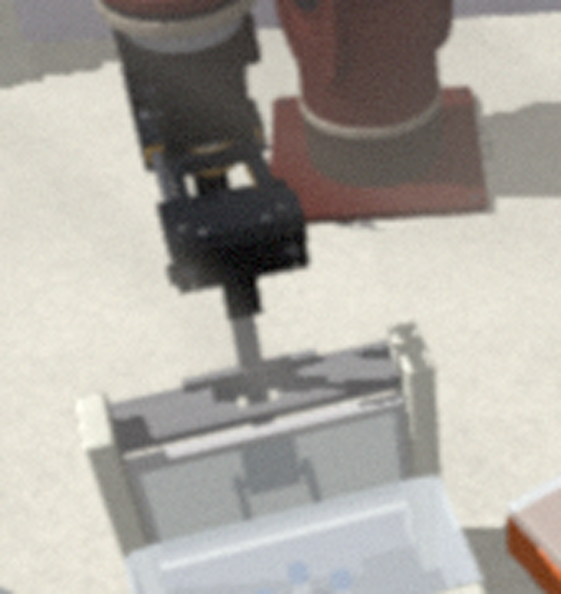

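The jaws are open with no contact force, and the guard edge stays put at crop (275,425). Withdrawing straight up, then back toward the robot.

Call:
arm_command --rows '[0,0,0,0,0,-0.005,0.7,0,0,0,0,0,-0.01,0.8,0,0,0,0,0,-0.015,0.8,0,0,0,0,0,-0.02,0.8,0,0,0,0,0,-0.02,0.8,0,0,0,0,0,-0.02,0.8,0,0,0,0,0,-0.02,0.8,0,0,0,0.03,0,0,0.8,0,0,0,0.04,0,0,0.8,0,0,0,0.04,0,0,0.8,0,0,0,0.04,0,0,0.8,0,0,0,0.04,0,0,0.8,0,0,0,0.04,0,0,0.8,0,0,0,0,0,0,0.8]'

```text
t: 12.85
tcp_pos: [0.5201, 0.1472, 0.4128]
eef_rot: [[-0.244, 0.97, -0.001], [0.97, 0.244, 0.002], [0.002, -0.001, -1.0]]
wrist_force: [0.4, -0.3, 0.2]
opening: 0.0696
```

```bash
python3 look.py 8; python3 - <<'E'
import cv2,pickle,numpy as np
for n in("top","scene"):
    a=pickle.load(open(n+"0.pkl","rb"))["color"].astype(int);b=pickle.load(open(n+"8.pkl","rb"))["color"].astype(int)
    for im in(a,b):
        x=im[190:260,180:270] if n=="top" else im[180:235,380:450]
        m=(x[...,2]-x[...,0]>40);print(n,m.sum(),np.argwhere(m).mean(0))
a=pickle.load(open("top8.pkl","rb"))["color"];cv2.imwrite("pics/top8f.png",a[:,:,::-1])
E
```

```text
12.85 [ 0.40860273 -0.33214379  0.15555728] [-0.11842518 -0.01163623 -0.02435724] [0.52008107 0.14711959 0.43145828] [-0.05591893  0.23061959  0.22545828] -0.00020920695385388732 0.06957756215382455 [-0.79612063  0.06902161  0.47619204  1.40800364 -0.03382817  1.67277611
 -0.07818915]
top 752 [36.68484043 51.69946809]
top 0 [nan nan]
scene 1157 [32.62229905 33.5306828 ]
scene 1186 [32.45109612 33.48903879]<stdin>:6: RuntimeWarning: Mean of empty slice.
  ret = um.true_divide(
```

View pics/scene8.png

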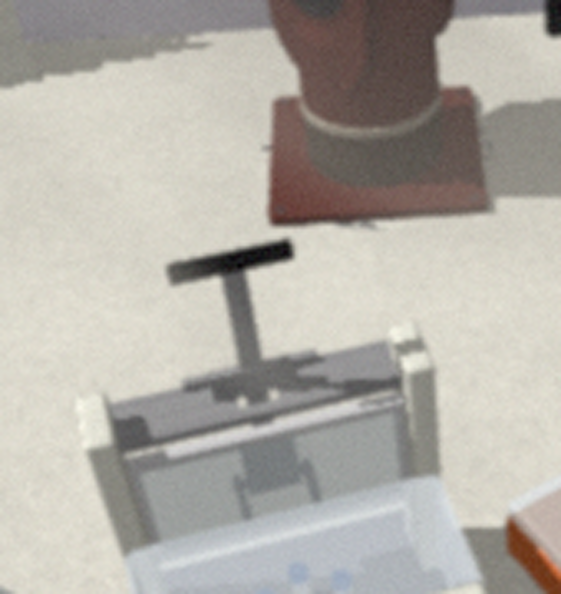

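View pics/top8f.png

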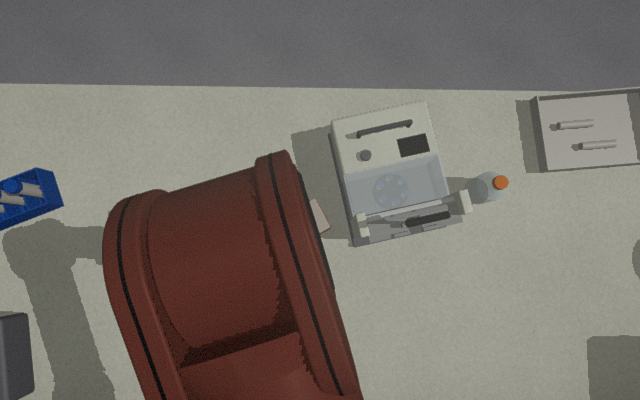

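The guard stays up: the T-grip is free at scene crop (232,262) and top (428,218). The rack is hidden from the top camera by the arm, but in the scene view it's unmoved. I'll measure the grip once more.

```bash
python3 - <<'E'
from h import *
import cv2
from plan import SEAT
s=((231+.5)/3.3-.5+170,(262.5+.5)/3.3-.5+60)
f=pickle.load(open("top8.pkl","rb"))["color"].astype(int)[195:240,395:460].sum(2)
m=(f<130).astype(np.uint8);n,l,st,c=cv2.connectedComponentsWithStats(m);i=1+st[1:,4].argmax()
t=c[i]+[395,195];print(st[i],t);x,e=tri(t,s);print(x,x-SEAT,e)
E
```

```text
Traceback (most recent call last):
ValueError: attempt to get argmax of an empty sequence
```

```bash
python3 - <<'E'
from h import *
from plan import SEAT
s=((231+.5)/3.3-.5+170,(262.5+.5)/3.3-.5+60)
x,e=tri((428,218.5),s);print(x,x-SEAT,e)
from plant import env
st=env.get_state();print(st["t"],st["wrist_force"])
print(env.close_job())
E
```

```text
[ 0.57696949 -0.08226262  0.32046922] [0.00096949 0.00123738 0.11446922] [np.float64(0.0011106340254235633), np.float64(0.0011106340254235887)]
12.95 [ 0.23496057 -0.64782497 -0.7377007 ]
the job is handed in; nothing more can be done
None
```

The guard is propped up and the job was handed in at about 13 s, well inside the 35 s limit. I gripped the T-grip, lifted the guard about 105 mm, and swung the bar upright over the lip. I then lowered it until its shoulders sat on the catch plate, released it and withdrew.

**Last checks:**
- **Grip position:** both cameras put the grip about 1.6 mm level-wise from the catch seat and 114.5 mm above it, against the expected 114. That means a lift of about 0.08 m with the bar within about 0.01 rad of upright.
- **Holding:** the guard stayed up after release and no contact force remained on the wrist.
- **Tube rack:** it is unmoved in the scene view, within about 0.2 px of its starting position. The arm hid it from the top camera in the last picture, so I could not confirm it there. An automatic pixel search for the grip also found nothing in that picture, so I read its position by eye.

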